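Wedge up the hanging stand and hang the plaques on it

ROBOT

A 6-joint arm with a two-finger parallel gripper is mounted at the origin on a cart in front of the work surface, level with it; the furniture and walls round the work are solid. World frame = base frame: x ahead of the robot, y to its left, z up, the work surface at z = 0. Lengths are in m, angles in rad, forces in N, time in s.
With the tool pointing down it reaches from about 0.35 to 0.725 m from the base axis. Payload 4.3 kg.
Tool frame: the origin (TCP) lies at the very end of the fingers, on their centre line; the grasp point (between the pads) lies manip.grip_point_offset behind it (manip.grip_point_offset is the distance from the TCP to the grasp point, in m); z points along the fingers, y is the direction in which the jaws open and shut (so a half turn about z gives the same grasp; the last joint's range is limited). The gripper opens to 85 mm and grips with 20 to 120 N. Pads are 22 mm wide; open, the fingers measure 114 mm over their backs; the gripper's body (76 mm by 85 mm) begins 54 mm behind the grasp point. The pads swing forward as they close: fully open they stand 13 mm farther back than shut.
Start: joints at [-1.311, 0.377, 0.081, 1.274, 0, 1.46], TCP at [0.208, -0.536, 0.231] pointing down, gripper open.
Joint ranges: [-2.72, 2.72], [-0.84, 1.66], [-1.02, 1.22], [-1.77, 2.12], [-1.37, 1.28], [-3.14, 3.14]. Speed limits (rad/s): [2.57, 2.57, 3.14, 3.14, 3.14, 3.14].

INTERFACE

Orientations are given as [roll, pitch, yaw] about the fixed x, y, z axes, in that order (R = Rz(yaw) Ry(pitch) Rx(roll)).
In Python, from plant import manip gives the robot as it stands.
- The arm moves only by the tool step_arm, never from a script. Its argument "moves" is a list of rows, each a list of 5 numbers: the shift along the world's x, y, z in mm, then the turn about the world's z in rad, then the closure, from 0 (fully open) to 1 (shut). In form: [[dx, dy, dz, roll, fingers], ...]. A call has 1 to 5 rows; each row shifts and turns the commanded pose from where the row before left it; what a row does not reach is not made up. A row lasts 1/10 s, in which the tool goes at most 50 mm and 8.59 degrees, less where a joint would pass 70% of its speed; a pose out of reach is approached as far as the arm can. A call with a gripper value outside its range is refused whole. The fingers move at their own pace and stop on an object; the grip force is fixed at half the most. Time passes only in rows, so rows that do not move let the fingers close. It gives the time, the measured TCP pose, the force and the opening at its end, in the units of the state.
- manip.sense(): the state, without advancing time (a new reading comes with each control period).
- manip.get_image(name): name is "side" or "top"; returns a dict with "pixels" (384x512x3 uint8, blue, green, red), "mtx" (3x3 intrinsics, pixels), "k1" (the pictures are not rectified: a ray, as slopes to the right and down, at radius r is drawn at 1 + k1 r^2 times it, then the intrinsics apply), "camera_from_world" (4x4, takes a point from world to camera coordinates). Camera axes: x right, y up, looking along -z (the intrinsics and any distortion apply to the point x, -y, -z); pixel columns grow to the right and rows downward; lengths in m; the calibration is good to about 2 mm. A picture is of the moment at which its call begins. There is no depth.
- manip.job_done(): hands the job in, once; it reports no verdict.
Trained networks look in the newest picture that a camera, given by its name, has taken for a name from the list of things; names that differ only in an ending like _2 or _b are one class to them, and where a whole thing is asked for, a point or a joint stands for the part that bears it (a point fixed in the world has none). Each returns a list of dicts, best first, with "confidence" (0 to 1); they miss things now and then, are a little off and sometimes report something else, mostly with a low value. They report only what shows in the picture. A call takes as long as a camera call. They do not tell look-alikes from the thing itself.
- manip.spot_in(target, camera): "rect" ([centre column, centre row, width, height] in pixels, round what is visible of it).
- manip.pinpoint(target, camera): "uv" ([column, row] in pixels: a listed point, or the origin of a listed thing).
The state is a dict: "clock": time; "qpos": joint angles; "dq": joint speeds; "joint_torque": joint torques, N m; "tcp_pos": TCP position; "ee_rot": TCP orientation; "wrist_force": force on the tool from outside, world axes, zero at the start; "moment": the same for the moment, N m; "finger_gap": opening from 0.0 (shut) to 1.0 (fully open).
Only numpy, scipy, OpenCV 4.12 (cv2) and the standard library are available. Lean on these libraries where they do the work, as an engineer would, in place of code of your own. Each camera call takes 0.05 s, during which the arm holds its last target. There are 200 camera calls.

TASK

Pick up the wooden mallet and tap the wedge at the foot of the hanging stand sideways into its housing until it stops advancing and sits tight; touch the wedge only with the mallet, and let nothing hang on the stand before the wedge is home. Then hang every plaque from the slotted block on a screw of its own: put the keyhole over the screw head and pull the plaque down until it is locked upright with the screw at the top of the slot. Leave the mallet lying on the cork mat, and do not disturb the oil bottle or the wax jar.

Things in the scene. Friction and masses are not known exactly. Their poses are not given: they have to be found in the camera images.
- stand: fixed wooden stand, 310 mm wide (y). Origin: on the bench under the front face of its rail; x away from the robot, y left. Rail: x 0 to 22 mm, full width, 145 to 190 mm above the bench, screws on its front; nothing is higher. Base 22 mm high, x -30 to +55 mm. Wedge housing in front of the base, mid-width: x -92 to -30, y -30 to +30 mm, 81 mm high
- screw_0 (a point): right screw seen from the robot: steel pan-head screw standing out level from the rail towards stand -x; shank 8 mm thick and 18 mm long, head 18 mm across, 6 mm thick. Point: on the shank axis, 175 mm above the bench, 9 mm in front of the rail, where the mid-thickness of a hung plaque comes (2 mm play either way). Axes as the stand's
- screw_1 (a point): middle screw seen from the robot: steel pan-head screw standing out level from the rail towards stand -x; shank 8 mm thick and 18 mm long, head 18 mm across, 6 mm thick. Point: on the shank axis, 175 mm above the bench, 9 mm in front of the rail, where the mid-thickness of a hung plaque comes (2 mm play either way). Axes as the stand's
- screw_2 (a point): left screw seen from the robot: steel pan-head screw standing out level from the rail towards stand -x; shank 8 mm thick and 18 mm long, head 18 mm across, 6 mm thick. Point: on the shank axis, 175 mm above the bench, 9 mm in front of the rail, where the mid-thickness of a hung plaque comes (2 mm play either way). Axes as the stand's
- wedge (a joint): how far the wedge has been driven, m: slides towards stand -y from 0 (far out; it starts between 0 and 0.012) to 0.035, a dead stop, where it sits tight. It resists with about 5 N of friction and stays where it is left
- wedge_butt (a point): centre of the thick end face of the pale wooden wedge (face 26 mm wide, 36 mm high, looking to stand +y), 48 mm above the bench, at stand x = -62 mm, moving with the wedge: stand y = 80 mm when fully out, 45 mm when home. Clear bench to stand +y of it for the mallet. Axes as the stand's
- slot_block: fixed wooden block, 195 (x) x 90 (y) x 40 mm high, with three open slots 18 mm wide across it at x = -75, 0 and +75 mm, floors 12 mm above the bench, in which the plaques stand upright with their thickness along the block's x. Origin: centre of its underside. With the gripper opened to about 45 mm the fingers clear the next plaque
- plaque_a: pale wooden plaque, 14 mm thick (x), 64 wide (y), 155 tall (z), 0.1 kg, dark line border on one face; starts upright in a slot of slot_block; may be absent. Origin: middle of its lower edge. Keyhole right through: entry hole 26 mm wide centred 75 mm above the lower edge, slot 12 mm wide (flared mouth) from it up to 109 mm. Plain wood above: pinch its thickness at the top edge
- plaque_b: pale wooden plaque, 14 mm thick (x), 64 wide (y), 155 tall (z), 0.1 kg, dark line border on one face; starts upright in a slot of slot_block; may be absent. Origin: middle of its lower edge. Keyhole right through: entry hole 26 mm wide centred 75 mm above the lower edge, slot 12 mm wide (flared mouth) from it up to 109 mm. Plain wood above: pinch its thickness at the top edge
- plaque_c: pale wooden plaque, 14 mm thick (x), 64 wide (y), 155 tall (z), 0.1 kg, dark line border on one face; starts upright in a slot of slot_block; may be absent. Origin: middle of its lower edge. Keyhole right through: entry hole 26 mm wide centred 75 mm above the lower edge, slot 12 mm wide (flared mouth) from it up to 109 mm. Plain wood above: pinch its thickness at the top edge
- plaque_a_eye (a point): point in the plaque's slot where the shank of a screw (8 mm) sits when fully hung: 105 mm above the lower edge, mid-thickness, 30 mm above the centre of the entry hole. Axes as the plaque's
- plaque_b_eye (a point): point in the plaque's slot where the shank of a screw (8 mm) sits when fully hung: 105 mm above the lower edge, mid-thickness, 30 mm above the centre of the entry hole. Axes as the plaque's
- plaque_c_eye (a point): point in the plaque's slot where the shank of a screw (8 mm) sits when fully hung: 105 mm above the lower edge, mid-thickness, 30 mm above the centre of the entry hole. Axes as the plaque's
- mallet: wooden joiner's mallet, 0.25 kg, lying flat on the cork mat. Origin: on its underside, below the place to grip the handle; x runs along the handle to the head, z up. Handle 22 mm wide (y), 26 mm high, its axis 25 mm above the underside, from x = -95 to +48 mm; head 44 (x) x 90 (y) x 50 mm high, centred at x = 70 mm, with a striking face at each end, y = -45 and +45 mm
- cork_mat: fixed cork mat, 120 (x) x 240 (y) x 3 mm. Origin: centre of its underside. The mallet must end lying on it, its origin within the outline of the mat
- oil_bottle: bystander: brown glass bottle with a black cap, 43 mm across, 92 mm high; origin at the centre of its foot
- wax_jar: bystander: jar of wax with a white lid, 70 mm across, 83 mm high; origin at the centre of its foot
Mind the look-alikes: they are no part of the job. What is shaped like the plaque_a but yellow is not meant.

How it is judged:
By the outcome, as a careful person would: the job done as asked, in the order asked, and still so for the second after the job is handed in, with the robot touching nothing.
Of plaque_a, plaque_b, plaque_c only 2 to 3 are there at a start; the rules pass over those that are not, and their reading is None.
At some moment in a run one of mallet may be knocked a few centimetres aside while the robot is not near it.
It also fails if it takes over 208 s, if anything falls off the work surface, if the arm or the gripper's body presses on something with over 40 N, if the wrist force passes 120 N, or if a joint passes its speed limit or range.

## Working session

There is one attempt and no reset: what is moved stays moved. The work goes in short steps, Python scripts to look and compute and a tool call to move; the robot and the scene stay as the last step left them, time stands still between calls to the robot, and variables do not carry over. Pictures are saved under pics/ and viewed, about 12 in all and at most 16, crops included, and the job is handed in when it is done.

Besides the shell and the picture viewer there is one more tool, called after "Emit:" as name([rows], argument=value, ...), one row to a line, values as JSON. step_arm: Moves the arm, as the interface text tells. Its arguments: {"type":"object","properties":{"moves":{"type":"array"}},"required":["moves"]}

```bash
mkdir -p pics; cat > h.py <<'E'
import numpy as np, cv2
from plant import manip
def cam(name):
    return manip.get_image(name)
def ray(im,uv):
    K=np.array(im["mtx"]);M=np.array(im["camera_from_world"]);k=im["k1"]
    d=np.array([(uv[0]-K[0,2])/K[0,0],(uv[1]-K[1,2])/K[1,1]])
    s=d.copy()
    for _ in range(30): s=d/(1+k*(s@s))
    v=M[:3,:3].T@np.array([s[0],-s[1],-1.]); o=-M[:3,:3].T@M[:3,3]
    return o,v
def atz(im,uv,z):
    o,v=ray(im,uv); return o+v*(z-o[2])/v[2]
def proj(im,p):
    K=np.array(im["mtx"]);M=np.array(im["camera_from_world"])
    c=M[:3,:3]@np.array(p,float)+M[:3,3]; s=np.array([c[0],-c[1]])/-c[2]
    s=s*(1+im["k1"]*(s@s)); return np.array([K[0,0]*s[0]+K[0,2],K[1,1]*s[1]+K[1,2]])
def tri(im1,uv1,im2,uv2):
    o1,v1=ray(im1,uv1);o2,v2=ray(im2,uv2)
    t=np.linalg.lstsq(np.c_[v1,-v2],o2-o1,rcond=None)[0]
    a=o1+t[0]*v1;b=o2+t[1]*v2
    return (a+b)/2,np.linalg.norm(a-b)
E
cat > a.py <<'E'
from h import *
np.set_printoptions(precision=4,suppress=True)
print(manip.grip_point_offset, manip.sense())
for n in("side","top"):
    im=cam(n);cv2.imwrite(f"pics/{n}0.png",im["pixels"])
    M=np.array(im["camera_from_world"]);print(n,-M[:3,:3].T@M[:3,3],im["mtx"],im["k1"])
    for t in("stand","screw_0","screw_1","screw_2","wedge_butt","slot_block","plaque_a","plaque_a_eye","mallet","cork_mat","oil_bottle","wax_jar"):
        z={"screw_0":.175,"screw_1":.175,"screw_2":.175,"wedge_butt":.048,"plaque_a":.012,"plaque_a_eye":.117,"mallet":.003}.get(t,0)
        for r in manip.pinpoint(t,n)[:6]: print(t,np.round(r["uv"],1),round(r["confidence"],2),atz(im,r["uv"],z)[:2])
E
python3 a.py
```

```text
0.0187 {'clock': 0.0, 'qpos': array([-1.3113,  0.378 ,  0.0796,  1.2744, -0.    ,  1.4605]), 'dq': array([-0.001 ,  0.0031, -0.0015,  0.0015, -0.0001, -0.0012]), 'joint_torque': array([  0.0013, -46.3603,  26.9877,   0.0208,  -0.0001,  -0.    ]), 'tcp_pos': array([ 0.2077, -0.5355,  0.2304]), 'ee_rot': array([-3.1396, -0.0002,  0.3698]), 'wrist_force': array([-0.8104, -0.2625,  0.5354]), 'moment': array([-0.0138,  0.0156, -0.0015]), 'finger_gap': 1.0026442210347635}
side [0.565  0.7541 0.5499] [[381.3243   0.     249.2209]
 [  0.     381.3243 193.6365]
 [  0.       0.       1.    ]] -0.11533597341045691
stand [205.5 234.8] 0.68 [ 0.6409 -0.0211]
screw_0 [196.6 189.2] 0.85 [0.643  0.0632]
screw_0 [204.1 156.2] 0.69 [ 0.6365 -0.1043]
screw_0 [204.7 167.5] 0.67 [ 0.6316 -0.0397]
screw_1 [196.6 189.2] 0.85 [0.643  0.0632]
screw_1 [204.1 156.2] 0.69 [ 0.6365 -0.1043]
screw_1 [204.7 167.5] 0.67 [ 0.6316 -0.0397]
screw_2 [196.6 189.2] 0.85 [0.643  0.0632]
screw_2 [204.1 156.2] 0.69 [ 0.6365 -0.1043]
screw_2 [204.7 167.5] 0.67 [ 0.6316 -0.0397]
wedge_butt [228.1 231. ] 0.68 [0.5831 0.0349]
s
[... 1133 characters left out ...]
]
wedge_butt [235.  171.8] 0.67 [0.5871 0.0407]
slot_block [342.4 206.3] 0.64 [ 0.5076 -0.26  ]
plaque_a [294.7 207.2] 0.74 [ 0.5001 -0.1254]
plaque_a [335.2 232.7] 0.65 [ 0.4336 -0.2376]
plaque_a [348.2 178.8] 0.64 [ 0.5836 -0.2733]
plaque_a_eye [264.  144.6] 0.73 [ 0.6481 -0.0319]
plaque_a_eye [301.6 200.5] 0.7 [ 0.5083 -0.1296]
plaque_a_eye [343.7 228.7] 0.59 [ 0.4408 -0.2361]
plaque_a_eye [300.9 143.7] 0.49 [ 0.6536 -0.1259]
plaque_a_eye [229.  143.4] 0.49 [0.6482 0.0571]
mallet [207.7 213.5] 0.95 [0.4761 0.1127]
mallet [345.4 228.1] 0.39 [ 0.4473 -0.2678]
cork_mat [209.1 216.5] 0.59 [0.4682 0.1087]
oil_bottle [140.  191.2] 0.52 [0.5322 0.3032]
wax_jar [289.3 246.7] 0.7 [ 0.3922 -0.1139]
```

```bash
python3 - <<'E'
import cv2
t=cv2.imread("pics/top0.png");s=cv2.imread("pics/side0.png")
cv2.imwrite("pics/top0c.png",cv2.resize(t[100:300,110:380],None,fx=2.95,fy=2.95,interpolation=2))
cv2.imwrite("pics/side0c.png",cv2.resize(s[110:370,150:350],None,fx=2.3,fy=2.3,interpolation=2))
E
```

```text
(no output)
```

View pics/top0c.png

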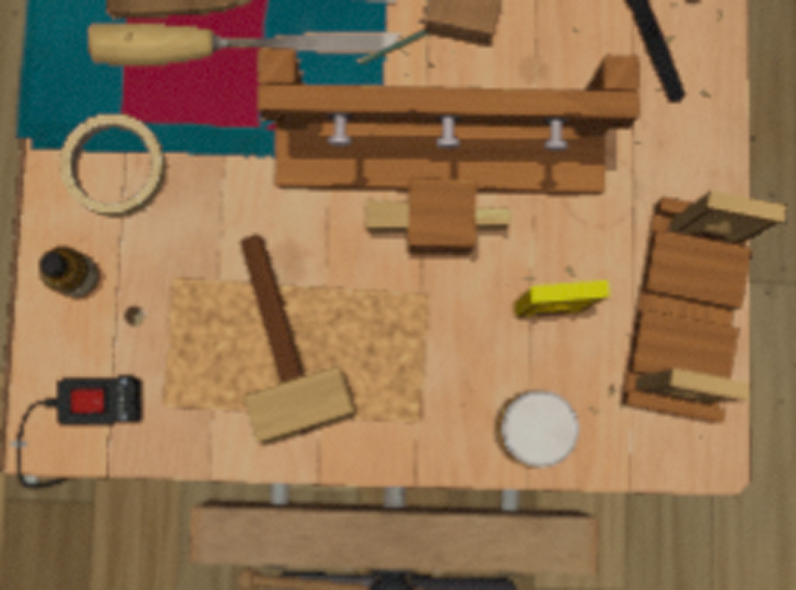

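View pics/side0c.png

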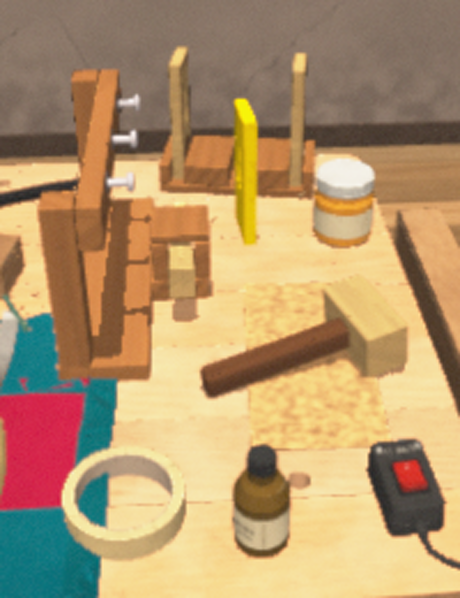

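The pictures show two pale plaques in the outer slots of the block (top px ≈(358,172) and (350,232)). The middle slot is empty. The yellow upright look-alike stands alone at top px ≈(300,201), and I'll leave it. The mallet lies on the mat with its head towards the robot, and the wedge butt points to +y. Next I'll triangulate the key points.

```bash
cat > b.py <<'E'
from h import *
np.set_printoptions(precision=4,suppress=True)
S=cam("side");T=cam("top")
def P(t,n): return [np.array(r["uv"]) for r in manip.pinpoint(t,n) if r["confidence"]>.35]
def match(t,zr):
    out=[]
    for a in P(t,"side"):
        for b in P(t,"top"):
            p,g=tri(S,a,T,b)
            if g<.012 and zr[0]<p[2]<zr[1]: out.append((round(g,4),p))
    for o in sorted(out,key=lambda o:o[0]): print(t,*o)
match("screw_0",(.15,.2));match("wedge_butt",(.03,.07));match("plaque_a_eye",(.09,.14));match("plaque_a",(-.01,.03));match("slot_block",(-.02,.02));match("mallet",(-.02,.02));match("cork_mat",(-.02,.02))
# hand measured
c=lambda x,y:(110+x/2.95,100+y/2.95)
e=atz(T,c(253,238),.041);hd=atz(T,c(300,405),.053)
d=hd-e;print("handle end",e,"head",hd,"yaw",np.degrees(np.arctan2(d[1],d[0])),"len(165)",np.hypot(*d[:2]))
print("blk corners z40",[atz(T,c(*q),.04)[:2] for q in((658,203),(628,403),(722,418))])
print("rail top front corners z190",[atz(T,c(*q),.19)[:2] for q in((259,113),(640,122),(259,88),(638,95))])
print("housing top",[atz(T,c(*q),.081)[:2] for q in((411,181),(475,181),(409,243),(474,245))])
print("plaque tops z167",[atz(T,c(*q),.167)[:2] for q in((709,196),(783,208),(674,373),(747,388))])
print("yellow top",[atz(T,c(*q),.155)[:2] for q in((532,290),(607,287))])
E
python3 b.py
```

```text
screw_0 0.0002 [ 0.6348 -0.0266  0.1766]
screw_0 0.0003 [0.6398 0.0572 0.1756]
wedge_butt 0.0116 [0.5824 0.0397 0.0491]
plaque_a_eye 0.0031 [ 0.5115 -0.124   0.121 ]
plaque_a_eye 0.0102 [ 0.4349 -0.2391  0.1245]
plaque_a 0.0048 [ 0.5096 -0.1243  0.002 ]
plaque_a 0.0069 [ 0.439  -0.238   0.0176]
slot_block 0.0076 [ 0.5044 -0.2574  0.0023]
mallet 0.0112 [ 0.4748  0.118  -0.0069]
cork_mat 0.0014 [ 0.4537  0.1055 -0.003 ]
handle end [0.5607 0.1454 0.041 ] head [0.4109 0.0958 0.053 ] yaw -161.70300153824365 len(165) 0.15783606575354756
blk corners z40 [array([ 0.6053, -0.2249]), array([ 0.4214, -0.1985]), array([ 0.4102, -0.2842])]
rail top front corners z190 [array([0.6412, 0.129 ]), array([ 0.6442, -0.1783]), array([0.6618, 0.1299]), array([ 0.6666, -0.1766])]
housing top [array([0.6104, 0.0037]), array([ 0.6123, -0.053 ]), array([0.555 , 0.0038]), array([ 0.555 , -0.0534])]
plaque tops z167 [array([ 0.5897, -0.2403]), array([ 0.5817, -0.3018]), array([ 0.4438, -0.2117]), array([ 0.4334, -0.2713])]
yellow top [array([ 0.5089, -0.097 ]), array([ 0.5132, -0.1587])]
```

Emit:
step_arm([
  [13.35,32.55,0,0.147,0],
  [13.35,32.55,0,0.147,0],
  [13.35,32.55,0,0.147,0],
  [13.35,32.55,0,0.147,0],
  [13.35,32.55,0,0.147,0],
])

```text
clock: 2.95
tcp_pos: [0.2749, -0.3721, 0.2314]
ee_rot: [3.141, 0.0, 1.111]
wrist_force: [1.1, 0.6, -0.1]
finger_gap: 1.004
```

Emit:
step_arm([
  [13.35,32.55,0,0.147,0],
  [13.35,32.55,0,0.147,0],
  [13.35,32.55,0,0.147,0],
  [13.35,32.55,0,0.147,0],
  [13.35,32.55,0,0.147,0],
])

```text
clock: 3.45
tcp_pos: [0.3417, -0.2094, 0.2316]
ee_rot: [3.141, 0.001, 1.845]
wrist_force: [0.4, 0.3, -0.0]
finger_gap: 0.996
```

Emit:
step_arm([
  [13.35,32.55,0,0.147,0],
  [13.35,32.55,0,0.147,0],
  [13.35,32.55,0,0.147,0],
  [13.35,32.55,0,0.147,0],
  [13.35,32.55,0,0.147,0],
])

```text
clock: 3.95
tcp_pos: [0.4085, -0.0465, 0.2316]
ee_rot: [3.141, 0.001, 2.581]
wrist_force: [0.3, -0.6, 0.3]
finger_gap: 1.0
```

Emit:
step_arm([
  [13.35,32.55,0,0.147,0],
  [13.35,32.55,0,0.147,0],
  [13.35,32.55,0,0.147,0],
  [13.35,32.55,0,0.147,0],
  [13.35,32.55,0,0.147,0],
])

```text
clock: 4.45
tcp_pos: [0.4753, 0.1163, 0.2315]
ee_rot: [-3.141, 0.001, -2.967]
wrist_force: [0.2, -0.2, -0.4]
finger_gap: 1.0
```

Emit:
step_arm([
  [0,0,0,0.147,0],
  [0,0,0,0,0],
  [0,0,0,0,0],
])

```text
clock: 4.75
tcp_pos: [0.4746, 0.1147, 0.2313]
ee_rot: [3.142, -0.0, -2.83]
wrist_force: [0.2, -0.0, 0.0]
finger_gap: 0.995
```

```bash
python3 - <<'E'
from h import *
S=cam("side")
print(manip.pinpoint("mallet","side")[:2],manip.spot_in("mallet","side")[:2])
cv2.imwrite("pics/s1.png",cv2.resize(S["pixels"][90:330,170:370],None,fx=2.4,fy=2.4,interpolation=2))
E
```

```text
[{'uv': [281.4, 270.9], 'confidence': 0.89}, {'uv': [230.6, 179.9], 'confidence': 0.51}] [{'rect': [282.2, 255.0, 89.2, 51.8], 'confidence': 0.84}]
```

View pics/s1.png

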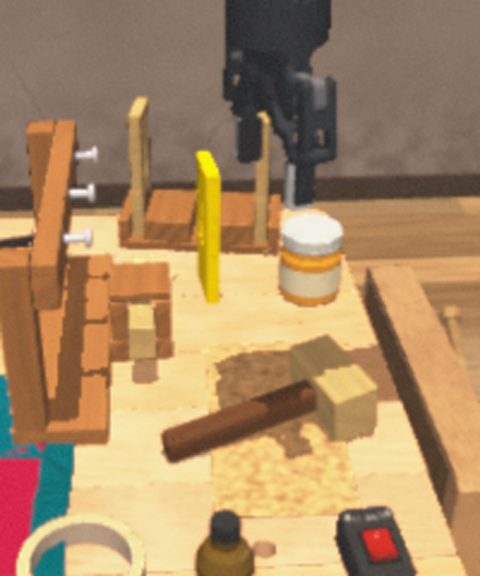

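The mallet has not moved; its handle end is at side px ≈(242,276), as before. Lowering onto the handle.

Emit:
step_arm([
  [0.5,1.3,-45,0,0],
  [0,0,-45,0,0],
  [0,0,-45,0,0],
  [0,0,-45,0,0],
  [0,0,-30,0,0],
])

```text
clock: 5.4
tcp_pos: [0.4734, 0.1153, 0.0187]
ee_rot: [3.141, -0.003, -2.829]
wrist_force: [-0.2, -0.3, 0.3]
finger_gap: 1.001
```

Emit:
step_arm([
  [0,0,-9,0,0],
  [0,0,0,0,0.5],
  [0,0,0,0,1],
  [0,0,0,0,1],
  [0,0,0,0,1],
])

```text
clock: 5.9
tcp_pos: [0.4771, 0.1166, 0.014]
ee_rot: [3.141, 0.004, -2.826]
wrist_force: [0.2, 3.2, 1.6]
finger_gap: 0.326
```

Emit:
step_arm([
  [0,0,0,0,1],
  [0,0,0,0,1],
  [0,0,0,0,1],
  [0,0,0,0,1],
  [0,0,0,0,1],
])

```text
clock: 6.4
tcp_pos: [0.4771, 0.1168, 0.0141]
ee_rot: [3.141, 0.004, -2.826]
wrist_force: [-0.4, 0.7, 6.0]
finger_gap: 0.245
```

Emit:
step_arm([
  [0,0,20,0,1],
  [0,0,50,0,1],
  [0,0,50,0,1],
  [0,1,0,0.142,1],
  [0,1,0,0.142,1],
])

```text
clock: 6.9
tcp_pos: [0.4772, 0.1184, 0.1349]
ee_rot: [-3.139, 0.004, -2.537]
wrist_force: [-0.0, -0.0, -3.7]
finger_gap: 0.242
```

Emit:
step_arm([
  [0,1,0,0.142,1],
  [0,1,0,0.142,1],
  [0,1,0,0.142,1],
  [0,1,0,0.142,1],
  [0,1,0,0.142,1],
])

```text
clock: 7.4
tcp_pos: [0.475, 0.1231, 0.1324]
ee_rot: [3.141, -0.0, -1.827]
wrist_force: [-0.3, 0.1, -2.3]
finger_gap: 0.243
```

Emit:
step_arm([
  [0,1,0,0.142,1],
  [0,1,0,0.142,1],
  [0,1,0,0.142,1],
  [0,1,0,0.142,1],
  [0,1,0,0.142,1],
])

```text
clock: 7.9
tcp_pos: [0.4749, 0.1281, 0.1324]
ee_rot: [3.141, 0.0, -1.117]
wrist_force: [0.5, -0.5, -3.1]
finger_gap: 0.245
```

Emit:
step_arm([
  [0,1,0,0.142,1],
  [0,1,0,0.142,1],
  [0,1,0,0.142,1],
  [0,1,0,0.142,1],
  [0,1,0,0.142,1],
])

```text
clock: 8.4
tcp_pos: [0.4748, 0.1331, 0.1323]
ee_rot: [3.141, 0.001, -0.407]
wrist_force: [0.3, 0.2, -2.9]
finger_gap: 0.247
```

Emit:
step_arm([
  [0,1,0,0.142,1],
  [0,1,0,0.142,1],
  [0,1,0,0.142,1],
  [0,0,0,0,1],
  [0,0,0,0,1],
])

```text
clock: 8.9
tcp_pos: [0.475, 0.136, 0.1323]
ee_rot: [3.141, 0.0, 0.011]
wrist_force: [0.0, -0.3, -4.3]
finger_gap: 0.248
```

```bash
python3 - <<'E'
from h import *
S=cam("side");T=cam("top");print(manip.sense()["tcp_pos"],manip.sense()["qpos"],manip.sense()["ee_rot"])
for n,im in(("side",S),("top",T)): print(n,manip.spot_in("mallet",n)[:1],manip.pinpoint("wedge_butt",n)[:1])
a=cv2.resize(S["pixels"][90:300,180:330],None,fx=2.6,fy=2.6,interpolation=2)
b=cv2.resize(T["pixels"][110:320,150:300],None,fx=2.6,fy=2.6,interpolation=2)
cv2.imwrite("pics/s2.png",np.hstack([a,b]))
E
```

```text
[0.47515926 0.13603388 0.13231143] [ 1.50549644e-01  2.71144322e-01 -3.33642470e-01  9.66284638e-01
 -2.25190002e-04 -3.00259933e+00] [3.14133152e+00 2.41250579e-04 1.15563180e-02]
side [{'rect': [284.4, 219.1, 96.1, 45.8], 'confidence': 0.92}] [{'uv': [226.1, 232.8], 'confidence': 0.79}]
top [{'rect': [206.6, 208.1, 13.0, 74.9], 'confidence': 0.7}] [{'uv': [235.1, 172.6], 'confidence': 0.82}]
```

View pics/s2.png

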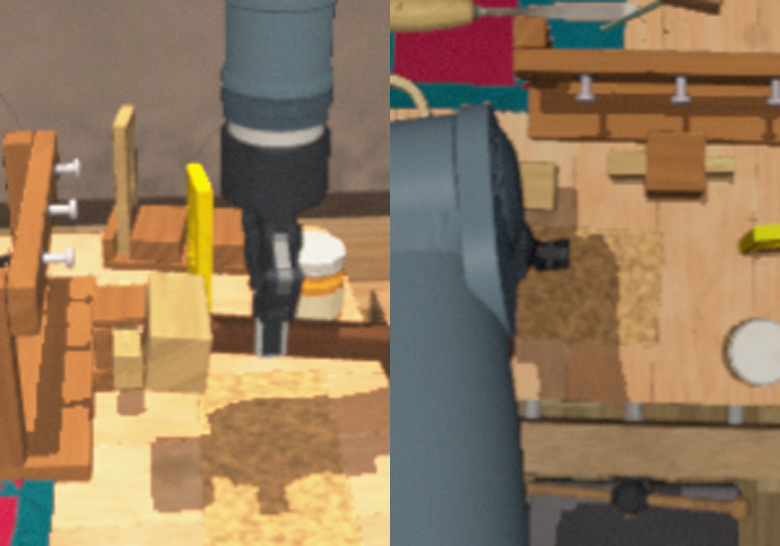

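Emit:
step_arm([
  [15,5,0,-0.08,1],
  [20,0,0,0,1],
  [0,0,-40,0,1],
  [0,0,-40,0,1],
  [0,0,-18,0,1],
])

```text
clock: 9.7
tcp_pos: [0.5079, 0.1407, 0.031]
ee_rot: [3.14, 0.005, -0.067]
wrist_force: [-0.8, 0.8, -3.0]
finger_gap: 0.244
```

```bash
python3 - <<'E'
from h import *
S=cam("side");T=cam("top");s=manip.sense();print(s["tcp_pos"],s["qpos"],s["ee_rot"],s["wrist_force"])
a=cv2.resize(S["pixels"][150:290,190:330],None,fx=2.8,fy=2.8,interpolation=2)
b=cv2.resize(T["pixels"][110:250,170:310],None,fx=2.8,fy=2.8,interpolation=2)
cv2.imwrite("pics/s3.png",np.hstack([a,b]))
p=s["tcp_pos"]
print("head face expect side/top",proj(S,[p[0]+.067,p[1]-.05,.073]),proj(T,[p[0]+.067,p[1]-.05,.073]))
E
```

```text
[0.5070328  0.14057647 0.03119703] [ 1.49920077e-01  4.36721066e-01 -3.83280283e-01  7.57963928e-01
 -9.76418233e-05 -2.92473320e+00] [ 3.13995478  0.00698003 -0.06694475] [-0.73875852 -0.3984313  -1.96085508]
head face expect side/top [231.95811721 236.20422487] [215.66791798 174.54773668]
```

View pics/s3.png

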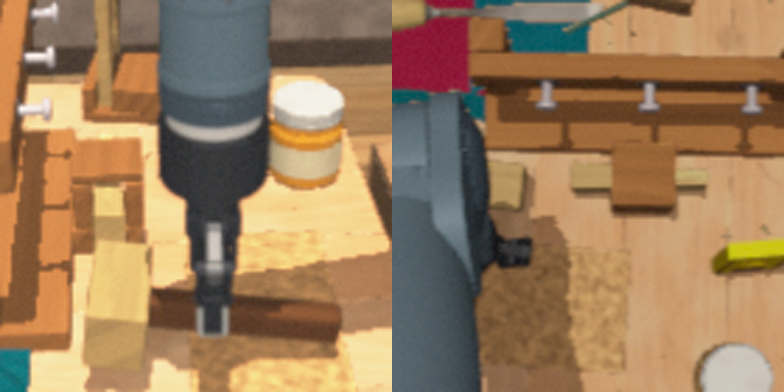

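Emit:
step_arm([
  [5,-10,3,0,1],
  [0,-12,0,0,1],
  [0,-10,0,0,1],
  [0,-8,0,0,1],
])

```text
clock: 10.2
tcp_pos: [0.5164, 0.0998, 0.0386]
ee_rot: [3.142, -0.002, -0.068]
wrist_force: [0.0, -0.4, -3.9]
finger_gap: 0.243
```

Emit:
step_arm([
  [0,-5,0,0,1],
  [0,-5,0,0,1],
  [0,-5,0,0,1],
])

```text
clock: 10.5
tcp_pos: [0.5157, 0.0874, 0.0379]
ee_rot: [-3.138, -0.001, -0.064]
wrist_force: [-0.6, 4.9, -0.9]
finger_gap: 0.243
```

Emit:
step_arm([
  [0,-5,0,0,1],
  [0,-4,0,0,1],
  [0,-3,0,0,1],
])

```text
clock: 10.8
tcp_pos: [0.5158, 0.0755, 0.0379]
ee_rot: [-3.138, -0.001, -0.064]
wrist_force: [-0.5, 5.7, -0.5]
finger_gap: 0.244
```

Sliding with about 5 N of friction, so the mallet is on the wedge. I'll keep going to the stop.

Emit:
step_arm([
  [0,-3,0,0,1],
  [0,-3,0,0,1],
])

```text
clock: 11.0
tcp_pos: [0.5152, 0.071, 0.0377]
ee_rot: [-3.134, 0.0, -0.063]
wrist_force: [-1.4, 12.9, -0.2]
finger_gap: 0.246
```

Emit:
step_arm([
  [0,-3,0,0,1],
  [0,0,0,0,1],
])

```text
clock: 11.2
tcp_pos: [0.5147, 0.07, 0.0376]
ee_rot: [-3.131, 0.001, -0.06]
wrist_force: [-1.1, 14.8, 0.1]
finger_gap: 0.241
```

Emit:
step_arm([
  [0,-2,0,0,1],
  [0,0,0,0,1],
])

```text
clock: 11.4
tcp_pos: [0.5144, 0.0695, 0.0376]
ee_rot: [-3.128, 0.002, -0.059]
wrist_force: [-1.8, 18.5, 0.1]
finger_gap: 0.247
```

Emit:
step_arm([
  [0,-3,0,0,1],
  [0,0,0,0,1],
])

```text
clock: 11.6
tcp_pos: [0.5139, 0.0686, 0.0376]
ee_rot: [-3.123, 0.003, -0.056]
wrist_force: [-3.7, 25.6, 0.7]
finger_gap: 0.243
```

Emit:
step_arm([
  [0,15,0,0,1],
  [0,30,0,0,1],
  [-40,15,0,0,1],
  [-45,0,0,0,1],
  [0,0,0,0,1],
])

```text
clock: 12.1
tcp_pos: [0.4171, 0.1193, 0.0341]
ee_rot: [3.138, 0.017, -0.064]
wrist_force: [-2.2, -1.0, -3.5]
finger_gap: 0.243
```

Emit:
step_arm([
  [0,0,-8,0,1],
  [0,0,-8,0,1],
  [0,0,-4,0,1],
  [0,0,0,0,1],
  [0,0,0,0,1],
])

```text
clock: 12.6
tcp_pos: [0.4311, 0.12, 0.0172]
ee_rot: [3.141, -0.0, -0.067]
wrist_force: [0.3, -0.6, -2.2]
finger_gap: 0.243
```

Emit:
step_arm([
  [0,0,-2,0,1],
  [0,0,0,0,1],
])

```text
clock: 12.8
tcp_pos: [0.4307, 0.1201, 0.0153]
ee_rot: [3.142, -0.0, -0.067]
wrist_force: [-0.3, -0.2, -2.8]
finger_gap: 0.243
```

Emit:
step_arm([
  [0,0,-1.5,0,1],
  [0,0,0,0,1],
])

```text
clock: 13.0
tcp_pos: [0.4308, 0.1202, 0.0142]
ee_rot: [-3.142, -0.001, -0.066]
wrist_force: [0.5, -1.1, 1.0]
finger_gap: 0.244
```

Emit:
step_arm([
  [0,0,0,0,0.3],
  [0,0,0,0,0],
  [0,0,0,0,0],
  [0,0,0,0,0],
  [0,0,10,0,0],
])

```text
clock: 13.5
tcp_pos: [0.4291, 0.12, 0.0232]
ee_rot: [3.141, 0.002, -0.066]
wrist_force: [0.1, -0.3, 0.2]
finger_gap: 1.0
```

Emit:
step_arm([
  [0,0,40,0,0],
  [0,0,45,0,0],
  [0,0,45,0,0],
  [0,0,45,0,0],
  [0,0,45,0,0],
])

```text
clock: 14.0
tcp_pos: [0.4298, 0.1201, 0.2466]
ee_rot: [-3.141, -0.001, -0.066]
wrist_force: [2.2, 0.6, -0.7]
finger_gap: 1.001
```

Emit:
step_arm([
  [-5,-45,0,0.147,0],
  [-5,-45,0,0.147,0],
  [-5,-45,0,0.147,0],
  [-5,-45,0,0.147,0],
  [0,-30,0,0.147,0],
])

```text
clock: 14.5
tcp_pos: [0.3496, 0.146, 0.245]
ee_rot: [2.939, 0.006, 0.392]
wrist_force: [0.8, 0.6, 0.3]
finger_gap: 1.003
```

Emit:
step_arm([
  [0,-30,0,0.147,0],
  [0,-30,0,0.147,0],
  [0,-30,0,0.147,0],
  [0,-30,0,0.147,0],
  [0,-30,0,0.147,0],
])

```text
clock: 15.0
tcp_pos: [0.2018, 0.1754, 0.2458]
ee_rot: [2.755, 0.008, 0.917]
wrist_force: [-1.6, 0.7, -0.2]
finger_gap: 0.999
```

```bash
python3 - <<'E'
from h import *
np.set_printoptions(precision=4,suppress=True)
S=cam("side");T=cam("top");s=manip.sense();print(s["tcp_pos"],s["qpos"],s["ee_rot"],s["wrist_force"])
for n,im in(("side",S),("top",T)):
  for t,z in(("wedge_butt",.048),("mallet",.003),("screw_0",.175)): print(n,t,[(np.round(r["uv"],1),atz(im,r["uv"],z)[:2]) for r in manip.pinpoint(t,n)[:3]])
cv2.imwrite("pics/t4.png",T["pixels"]);cv2.imwrite("pics/s4raw.png",S["pixels"])
cv2.imwrite("pics/t4c.png",cv2.resize(T["pixels"][125:255,180:300],None,fx=4.6,fy=4.6,interpolation=2))
E
```

```text
[0.1984 0.1736 0.2449] [ 0.9228 -0.2436 -0.6164  1.2109 -0.385  -3.1407] [2.7566 0.0126 0.9219] [ 0.4754 -0.0249 -1.0599]
side wedge_butt [(array([227.3, 224.1]), array([0.5849, 0.0065]))]
side mallet [(array([299.6, 270.4]), array([0.4311, 0.1293]))]
side screw_0 [(array([198.5, 188.2]), array([0.6393, 0.0592])), (array([204.1, 158.2]), array([ 0.6358, -0.0923])), (array([201.7, 169.8]), array([ 0.6378, -0.028 ]))]
top wedge_butt [(array([243.3, 174.2]), array([0.5813, 0.0183])), (array([261.6, 143.4]), array([ 0.6672, -0.0286])), (array([228. , 141.9]), array([0.6683, 0.0624]))]
top mallet [(array([206.7, 227.5]), array([0.4377, 0.1138]))]
top screw_0 [(array([298.5, 144.9]), array([ 0.6367, -0.1123])), (array([230.5, 140.7]), array([0.6415, 0.0518])), (array([262.2, 143. ]), array([ 0.6384, -0.0247]))]
```

View pics/t4c.png

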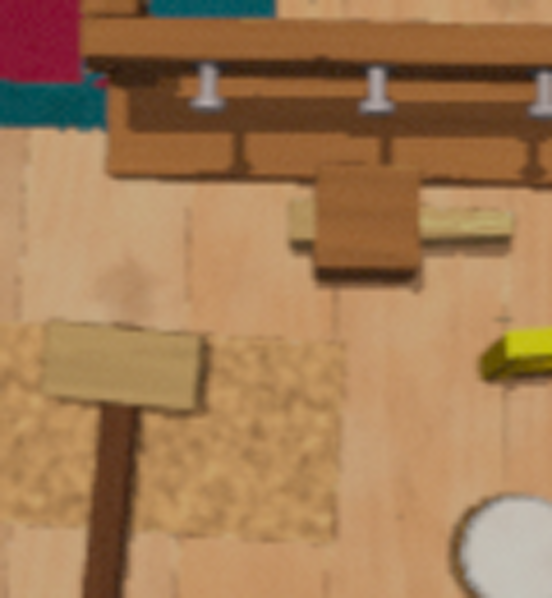

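The wedge is home: the butt shows about 15 mm proud of the housing (top px ≈(243,173)), as it should. The mallet lies on the mat (top px ≈(207,227)). My turn direction ran joint 6 to the end of its range and the controller clamped it there, so I'll unwind the other way.

Emit:
step_arm([
  [0,0,0,-0.147,0],
  [0,0,0,-0.147,0],
  [0,0,0,-0.147,0],
  [0,0,0,-0.147,0],
  [0,0,0,-0.147,0],
])

```text
clock: 15.9
tcp_pos: [0.2038, 0.1751, 0.2451]
ee_rot: [2.755, 0.01, 0.169]
wrist_force: [0.3, 0.2, 0.2]
finger_gap: 0.997
```

Emit:
step_arm([
  [0,0,0,-0.147,0],
  [0,0,0,-0.147,0],
  [0,0,0,-0.147,0],
  [0,0,0,-0.147,0],
  [0,0,0,-0.147,0],
])

```text
clock: 16.4
tcp_pos: [0.2042, 0.1749, 0.245]
ee_rot: [2.755, 0.01, -0.566]
wrist_force: [0.3, -0.9, -0.6]
finger_gap: 0.997
```

```bash
python3 -c "
from plant import manip
s=manip.sense();print(s['clock'],s['tcp_pos'],s['qpos'],s['ee_rot'])"
```

```text
16.4 [0.20415482 0.17494619 0.24495379] [ 0.6244429   0.09621283 -0.3329964   1.50593215 -0.13145737 -1.92843496] [ 2.75537936  0.01001557 -0.56642313]
```

The tilt picked up at the limit stays in the commanded pose. I'll use the reach limit to remove it: turn the lean to point inward along the radius, then push outward until the tool stands vertical.

Emit:
step_arm([
  [30,4,8,-0.12,0],
  [30,4,8,-0.12,0],
  [30,4,8,-0.12,0],
  [30,4,8,-0.12,0],
  [30,4,8,-0.12,0],
])

```text
clock: 16.9
tcp_pos: [0.3555, 0.194, 0.2849]
ee_rot: [2.756, 0.01, -1.166]
wrist_force: [-0.0, 1.1, 0.6]
finger_gap: 1.003
```

Emit:
step_arm([
  [30,4,6,0,0],
  [30,4,6,0,0],
  [30,4,0,0,0],
  [30,4,0,0,0],
  [30,4,0,0,0],
])

```text
clock: 17.4
tcp_pos: [0.5052, 0.2135, 0.2963]
ee_rot: [2.756, 0.01, -1.161]
wrist_force: [0.3, 1.3, 1.2]
finger_gap: 1.001
```

Emit:
step_arm([
  [18,8,0,0,0],
  [18,8,0,0,0],
  [18,8,0,0,0],
  [18,8,0,0,0],
])

```text
clock: 17.8
tcp_pos: [0.5586, 0.2375, 0.2789]
ee_rot: [2.78, 0.009, -1.16]
wrist_force: [0.0, 0.2, 0.8]
finger_gap: 0.999
```

```bash
python3 -c "
from plant import manip
s=manip.sense();print(s['clock'],s['tcp_pos'],s['qpos'],s['ee_rot'])"
```

```text
17.8 [0.55864911 0.23748777 0.27885621] [ 0.31132792  0.92996262  1.11299193  2.11431411 -0.02689701 -1.6667373 ] [ 2.78024693  0.00874017 -1.16022245]
```

Emit:
step_arm([
  [18,8,2,0,0],
  [18,8,2,0,0],
  [18,8,2,0,0],
  [18,8,2,0,0],
  [18,8,2,0,0],
])

```text
clock: 18.3
tcp_pos: [0.5853, 0.2512, 0.261]
ee_rot: [2.822, 0.009, -1.159]
wrist_force: [0.2, -0.2, 0.4]
finger_gap: 1.002
```

Emit:
step_arm([
  [18,8,2,0,0],
  [18,8,2,0,0],
  [18,8,2,0,0],
  [18,8,2,0,0],
  [18,8,2,0,0],
])

```text
clock: 18.8
tcp_pos: [0.5839, 0.2544, 0.2667]
ee_rot: [2.831, 0.014, -1.158]
wrist_force: [0.4, 0.4, 0.3]
finger_gap: 0.999
```

```bash
python3 -c "
from plant import manip
s=manip.sense();print(s['clock'],s['tcp_pos'],s['qpos'],s['ee_rot'])"
```

```text
18.8 [0.58392624 0.25438555 0.26668072] [ 0.31893228  0.98619129  1.21975837  2.11471317 -0.0155612  -1.6640302 ] [ 2.8311571   0.0136792  -1.15833635]
```

Emit:
step_arm([
  [-20,-8,20,0,0],
  [-20,-8,30,0,0],
  [-10,-4,40,0,0],
  [0,0,40,0,0],
  [0,0,40,0,0],
])

```text
clock: 19.3
tcp_pos: [0.4998, 0.2193, 0.3944]
ee_rot: [2.886, 0.011, -1.157]
wrist_force: [-0.0, -0.2, 0.7]
finger_gap: 1.002
```

Emit:
step_arm([
  [0,0,40,0,0],
  [0,0,40,0,0],
  [0,0,40,0,0],
  [0,0,40,0,0],
  [0,0,40,0,0],
])

```text
clock: 19.8
tcp_pos: [0.4414, 0.1928, 0.4824]
ee_rot: [3.004, 0.002, -1.156]
wrist_force: [-0.2, -0.8, -0.4]
finger_gap: 1.002
```

```bash
python3 -c "
from plant import manip
s=manip.sense();print(s['clock'],s['tcp_pos'],s['qpos'],s['ee_rot'])"
```

```text
19.8 [0.4413604  0.19284216 0.48242267] [ 0.28994642  0.44885498  0.85638524  2.11487242 -0.01510374 -1.69504683] [ 3.00423398e+00  2.02249540e-03 -1.15570573e+00]
```

Pushing upward works: roll is 3.004 and heading for 3.14. Continuing in small steps.

Emit:
step_arm([
  [0,0,40,0,0],
  [0,0,40,0,0],
  [0,0,40,0,0],
  [0,0,0,0,0],
])

```text
clock: 20.2
tcp_pos: [0.4134, 0.1799, 0.5252]
ee_rot: [3.086, -0.006, -1.155]
wrist_force: [0.4, -0.7, -0.1]
finger_gap: 1.0
```

Emit:
step_arm([
  [0,0,30,0,0],
  [0,0,0,0,0],
])

```text
clock: 20.4
tcp_pos: [0.4079, 0.1772, 0.5325]
ee_rot: [3.1, -0.007, -1.155]
wrist_force: [-0.9, -0.3, 0.3]
finger_gap: 1.0
```

Emit:
step_arm([
  [0,0,40,0,0],
  [0,0,30,0,0],
  [0,0,0,0,0],
])

```text
clock: 20.7
tcp_pos: [0.3949, 0.1709, 0.5544]
ee_rot: [-3.133, -0.013, -1.155]
wrist_force: [-0.0, -0.0, -0.8]
finger_gap: 1.001
```

Emit:
step_arm([
  [0,0,20,0,0],
  [0,0,0,0,0],
])

```text
clock: 20.9
tcp_pos: [0.392, 0.1695, 0.5586]
ee_rot: [-3.123, -0.014, -1.155]
wrist_force: [-0.2, -0.2, 0.3]
finger_gap: 1.0
```

```bash
python3 -c "
from plant import manip
import numpy as np
from scipy.spatial.transform import Rotation as R
s=manip.sense();print(s['qpos'])
z=R.from_euler('xyz',s['ee_rot']).as_matrix()[:,2];print(z,np.arctan2(z[1],z[0]),np.arctan2(s['tcp_pos'][1],s['tcp_pos'][0]))"
```

```text
[ 0.26745885  0.26189991  0.82674603  2.1153083  -0.01118567 -1.71930776]
[ 0.0225647  -0.00541451 -0.99973072] -0.23550244033176085 0.4079988852160916
```

Emit:
step_arm([
  [0,0,-40,0,0],
  [0,0,-30,-0.147,0],
  [0,0,0,-0.147,0],
  [0,0,0,-0.147,0],
  [0,0,0,-0.147,0],
])

```text
clock: 21.4
tcp_pos: [0.3923, 0.1696, 0.4903]
ee_rot: [-3.127, -0.015, -1.749]
wrist_force: [-0.0, -0.2, -0.5]
finger_gap: 0.998
```

Emit:
step_arm([
  [0,0,0,-0.147,0],
  [0,0,0,-0.147,0],
  [0,0,0,-0.147,0],
  [0,0,0,-0.147,0],
  [0,0,0,-0.147,0],
])

```text
clock: 21.9
tcp_pos: [0.3929, 0.1697, 0.4908]
ee_rot: [-3.125, -0.015, -2.484]
wrist_force: [-0.5, -0.3, 0.7]
finger_gap: 0.999
```

Emit:
step_arm([
  [0,0,0,-0.147,0],
  [0,0,0,-0.147,0],
  [0,0,0,-0.147,0],
  [0,0,0,-0.147,0],
  [0,0,0,-0.147,0],
])

```text
clock: 22.4
tcp_pos: [0.3929, 0.1697, 0.4908]
ee_rot: [-3.124, -0.015, 3.064]
wrist_force: [-0.4, 1.1, -0.4]
finger_gap: 1.003
```

Emit:
step_arm([
  [0,0,0,-0.147,0],
  [0,0,0,-0.147,0],
  [0,0,0,-0.147,0],
  [0,0,30,0,0],
  [0,0,20,0,0],
])

```text
clock: 22.9
tcp_pos: [0.3918, 0.1694, 0.5409]
ee_rot: [-3.121, -0.017, 2.629]
wrist_force: [0.0, 0.4, 1.1]
finger_gap: 1.001
```

Emit:
step_arm([
  [0,0,15,0,0],
  [0,0,0,0,0],
])

```text
clock: 23.1
tcp_pos: [0.3913, 0.1689, 0.5479]
ee_rot: [-3.133, -0.006, 2.629]
wrist_force: [-0.3, 0.4, 0.3]
finger_gap: 0.997
```

```bash
cat > z.py <<'E'
from plant import manip
import numpy as np
from scipy.spatial.transform import Rotation as R
s=manip.sense();print(s['clock'],s['tcp_pos'],s['qpos'],s['ee_rot'])
z=R.from_euler('xyz',s['ee_rot']).as_matrix()[:,2];print(z,np.arctan2(z[1],z[0]),np.arctan2(s['tcp_pos'][1],s['tcp_pos'][0]))
E
python3 z.py
```

```text
23.1 [0.39129051 0.16891941 0.54787134] [ 0.26002779  0.2702742   0.80217689  2.1134743  -0.00213347  0.77231219] [-3.13254547 -0.00622957  2.62929157]
[-0.00986428 -0.00483209 -0.99993967] -2.686092002036266 0.4075303852097915
```

Emit:
step_arm([
  [0,0,16,0,0],
  [0,0,0,0,0],
])

```text
clock: 23.3
tcp_pos: [0.3874, 0.1674, 0.5521]
ee_rot: [-3.139, -0.0, 2.629]
wrist_force: [-0.0, -1.5, -0.0]
finger_gap: 1.0
```

```bash
python3 z.py
```

```text
23.3 [0.38737567 0.16738593 0.55214902] [ 2.58615915e-01  2.58320821e-01  7.99627508e-01  2.11416402e+00
 -1.76707468e-03  7.70914395e-01] [-3.13888909e+00 -2.47022996e-04  2.62929566e+00]
[-0.00154054 -0.00223539 -0.99999631] -2.1742094818658626 0.40787096202055223
```

Emit:
step_arm([
  [0,0,-45,-0.12,0],
  [0,0,-45,-0.12,0],
  [0,0,-45,-0.12,0],
  [0,0,-45,-0.12,0],
  [0,0,-45,-0.12,0],
])

```text
clock: 23.8
tcp_pos: [0.3874, 0.1674, 0.3314]
ee_rot: [-3.138, -0.001, 2.041]
wrist_force: [1.7, -0.2, 0.3]
finger_gap: 1.001
```

Emit:
step_arm([
  [10,-40,-45,-0.12,0],
  [10,-40,0,-0.12,0],
  [10,-40,0,-0.12,0],
  [10,-40,0,-0.12,0],
  [0,-10,0,-0.12,0],
])

```text
clock: 24.3
tcp_pos: [0.4267, 0.0019, 0.296]
ee_rot: [-3.138, 0.001, 1.437]
wrist_force: [-0.2, 0.5, -0.2]
finger_gap: 0.996
```

```bash
python3 z.py; python3 - <<'E'
from h import *
np.set_printoptions(precision=4,suppress=True)
S=cam("side");T=cam("top")
cv2.imwrite("pics/t5.png",T["pixels"]);cv2.imwrite("pics/s5.png",S["pixels"])
a=cv2.resize(T["pixels"][160:250,310:385],None,fx=6,fy=6,interpolation=2)
b=cv2.resize(S["pixels"][120:210,210:300],None,fx=6*.99,fy=6,interpolation=2)
cv2.imwrite("pics/t5c.png",cv2.resize(np.hstack([a,b]),None,fx=.8,fy=.8))
for n,im in(("side",S),("top",T)):
  for t,z in(("plaque_a",.012),("mallet",.003)): print(n,t,[(np.round(r["uv"],1),r["confidence"],atz(im,r["uv"],z)[:2]) for r in manip.pinpoint(t,n)[:3]])
E
```

```text
24.3 [0.42674417 0.00189337 0.29599602] [-1.43989610e-01  6.74548522e-02 -1.49789335e-01  1.35737828e+00
 -6.16705345e-04  1.56059852e+00] [-3.13776042e+00  5.77651217e-04  1.43700681e+00]
[-3.87503311e-03 -6.13012329e-05 -9.99992490e-01] -3.1257744352010213 0.004436742220362863
side plaque_a [(array([227.6, 180.8]), 0.87, array([ 0.5853, -0.2842])), (array([251.8, 211.4]), 0.75, array([ 0.5213, -0.1031])), (array([274.4, 185.7]), 0.63, array([ 0.446 , -0.2423]))]
side mallet [(array([286.9, 261.9]), 0.95, array([0.4546, 0.099 ]))]
top plaque_a [(array([348.8, 177.1]), 0.78, array([ 0.5885, -0.275 ]))]
top mallet []
```

View pics/t5c.png

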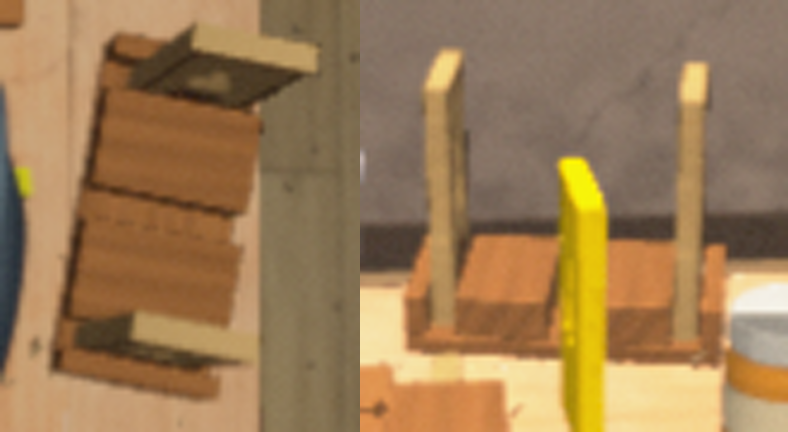

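```bash
python3 - <<'E'
from h import *
np.set_printoptions(precision=4,suppress=True)
S=cam("side");T=cam("top")
t=lambda x,y:(310+x/4.8,160+y/4.8); s=lambda x,y:(210+(x-360)/4.752,120+y/4.8)
for nm,cs,sc in(("near",[(138,312),(258,335),(256,362),(132,338)],(694,83)),("far",[(198,26),(318,45),(310,75),(190,57)],(445,68))):
    q=[atz(T,t(*c),.167)[:2] for c in cs]; print(nm,q,np.mean(q,0))
    print(" tri",tri(T,t(*np.mean(cs,0)),S,s(*sc)), atz(S,s(*sc),.167))
# block corners z=.04 : TL,BL,BR, and front
print([atz(T,t(*c),.04)[:2] for c in((112,36),(55,365),(215,396),(260,118))])
# contour of pale tops in the top picture
E
```

```text
near [array([ 0.4473, -0.2123]), array([ 0.4375, -0.2725]), array([ 0.4241, -0.2715]), array([ 0.4343, -0.2094])] [ 0.4358 -0.2414]
 tri (array([ 0.4342, -0.2415,  0.1654]), np.float64(0.0032949237411914628)) [ 0.4332 -0.2369  0.167 ]
far [array([ 0.5923, -0.2425]), array([ 0.5846, -0.3039]), array([ 0.5691, -0.2997]), array([ 0.5763, -0.2384])] [ 0.5806 -0.2711]
 tri (array([ 0.5794, -0.2706,  0.1682]), np.float64(0.0018297551385566008)) [ 0.5786 -0.2733  0.167 ]
[array([ 0.6089, -0.2256]), array([ 0.4228, -0.1947]), array([ 0.4081, -0.2843]), array([ 0.5648, -0.3101])]
```

```bash
python3 - <<'E'
from h import *
np.set_printoptions(precision=4,suppress=True)
T=cam("top")
for u in((225.1,143.5),(261.9,143.6),(298.7,144.2)): print(atz(T,u,.175))
im=cv2.imread("pics/t4.png")
g=cv2.cvtColor(im,cv2.COLOR_BGR2HSV)
# bright, low saturation = steel
m=((g[...,1]<70)&(g[...,2]>110)).astype(np.uint8);m[:,:215]=0;m[:,310:]=0;m[:132]=0;m[152:]=0
n,l,st,c=cv2.connectedComponentsWithStats(m)
for i in range(1,n):
    if st[i,4]>12: print(st[i],c[i],atz(T,c[i],.175)[:2])
E
```

```text
[0.6342 0.0645 0.175 ]
[ 0.6369 -0.024   0.175 ]
[ 0.6384 -0.1128  0.175 ]
[222 139   6   9  33] [224.7273 143.697 ] [0.6337 0.0654]
[258 140   8   9  42] [261.381  144.6905] [ 0.6341 -0.0228]
[295 141   7   9  37] [298.     145.8649] [ 0.6343 -0.1111]
```

Emit:
step_arm([
  [2,-40,0,-0.029,0],
  [2,-40,0,0,0],
  [2,-40,0,0,0],
  [2,-40,0,0,0],
  [0,-40,0,0,0],
])

```text
clock: 25.25
tcp_pos: [0.4352, -0.196, 0.2971]
ee_rot: [-3.139, -0.001, 1.419]
wrist_force: [-0.3, -0.1, 0.2]
finger_gap: 1.002
```

Emit:
step_arm([
  [0,-40,0,0,0],
  [0,-3.5,-40,0,0.35],
  [0,0,-40,0,0.35],
  [0,0,-40,0,0.35],
  [0,0,0,0,0.35],
])

```text
clock: 25.75
tcp_pos: [0.4309, -0.235, 0.1715]
ee_rot: [-3.128, -0.006, 1.418]
wrist_force: [-1.2, 0.0, -0.0]
finger_gap: 0.651
```

Emit:
step_arm([
  [0,0,0,0,0.35],
  [0,0,0,0,0.35],
])

```text
clock: 25.95
tcp_pos: [0.4366, -0.2393, 0.1796]
ee_rot: [3.141, 0.001, 1.418]
wrist_force: [-0.4, 0.9, -0.8]
finger_gap: 0.648
```

```bash
python3 z.py; python3 - <<'E'
from h import *
S=cam("side");T=cam("top")
a=cv2.resize(T["pixels"][180:255,310:385],None,fx=5,fy=5,interpolation=2)
b=cv2.resize(S["pixels"][90:210,220:300],None,fx=5,fy=5,interpolation=2)[:,:]
b=b[:375]
cv2.imwrite("pics/p6.png",np.hstack([a,b]))
E
```

```text
25.95 [ 0.43664767 -0.23934642  0.17958556] [-6.28337729e-01  2.43536337e-01 -2.41506234e-01  1.08441777e+00
 -8.71512306e-04  1.09512351e+00] [3.14080408e+00 1.38655837e-03 1.41813028e+00]
[ 5.68545277e-04 -1.49035234e-03 -9.99998728e-01] -1.2063533804446003 -0.5014182357878317
```

View pics/p6.png

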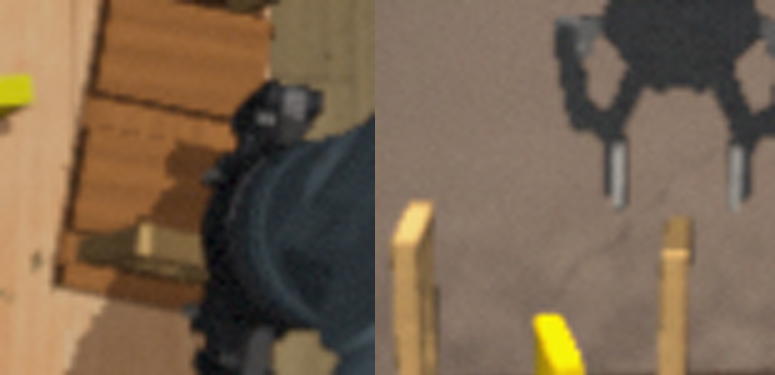

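The plaque is centred between the fingers (side crop columns 617, 678 and 737). Descending and pinching.

Emit:
step_arm([
  [0,-2,-20,0,0.35],
  [0,0,-20,0,0.35],
  [0,0,0,0,0.35],
  [0,0,0,0,1],
  [0,0,0,0,1],
])

```text
clock: 26.55
tcp_pos: [0.436, -0.2412, 0.1387]
ee_rot: [-3.141, 0.001, 1.417]
wrist_force: [-0.3, -0.5, 0.1]
finger_gap: 0.319
```

Emit:
step_arm([
  [0,0,0,0,1],
  [0,0,0,0,1],
  [0,0,0,0,1],
  [0,0,0,0,1],
  [0,0,0,0,1],
])

```text
clock: 27.05
tcp_pos: [0.4361, -0.2414, 0.1386]
ee_rot: [3.142, 0.001, 1.417]
wrist_force: [-0.2, -0.4, 6.3]
finger_gap: 0.156
```

```bash
python3 z.py
```

```text
27.05 [ 0.43608558 -0.2414028   0.13859033] [-6.32379275e-01  2.73385021e-01 -3.13046641e-01  9.83881518e-01
 -8.56066121e-04  1.09198139e+00] [3.14155825e+00 9.82393482e-04 1.41723177e+00]
[-1.16273509e-04 -9.76094495e-04 -9.99999517e-01] -1.6893587993367092 -0.50557804232393
```

Emit:
step_arm([
  [0,0,20,0,1],
  [0,0,40,0,1],
  [0,0,40,0,1],
  [0,0,40,0,1],
  [0,0,28,0,1],
])

```text
clock: 27.55
tcp_pos: [0.4352, -0.2407, 0.3079]
ee_rot: [-3.141, 0.001, 1.417]
wrist_force: [0.2, -0.2, -0.9]
finger_gap: 0.155
```

Emit:
step_arm([
  [15,34,0,0.04,1],
  [15,34,0,0.04,1],
  [15,34,0,0.04,1],
  [15,34,0,0.043,1],
  [15,34,0,0,1],
])

```text
clock: 28.05
tcp_pos: [0.5101, -0.0691, 0.305]
ee_rot: [-3.138, -0.001, 1.581]
wrist_force: [0.7, -0.1, -0.7]
finger_gap: 0.153
```

Emit:
step_arm([
  [15,34,0,0,1],
  [15,34,0,0,1],
  [15,34,0,0,1],
  [15,34,0,0,1],
  [0,0,0,0,1],
])

```text
clock: 28.55
tcp_pos: [0.5707, 0.0694, 0.3042]
ee_rot: [-3.138, -0.002, 1.585]
wrist_force: [0.9, -0.4, -0.9]
finger_gap: 0.155
```

```bash
python3 z.py; cat > v.py <<'E'
import sys
from h import *
np.set_printoptions(precision=4,suppress=True)
S=cam("side");T=cam("top")
n=sys.argv[1]
a=cv2.resize(T["pixels"][105:205,200:315],None,fx=4,fy=4,interpolation=2)
b=cv2.resize(S["pixels"][80:180,170:250],None,fx=4,fy=4,interpolation=2)
cv2.imwrite(f"pics/{n}.png",np.hstack([a,b]))
p=manip.sense()["tcp_pos"]
for nm,q in(("plaque top centre",[p[0],p[1],p[2]+.0285]),("screwL",[.6335,.0645,.175]),("screwL head",[.6335-.012,.0645,.175])):
    u=proj(T,q);w=proj(S,q);print(nm,"top crop",(u-[200,105])*4,"side crop",(w-[170,80])*4+[460,0])
E
python3 v.py p7
```

```text
28.55 [0.57072525 0.06937308 0.30416898] [0.00937546 0.37822031 0.26922041 1.4654408  0.00231508 1.56549848] [-3.13796059e+00 -2.33433621e-03  1.58546117e+00]
[-0.0036659   0.00228081 -0.99999068] 2.5850323782088553 0.12095909762273985
plaque top centre top crop [ 81.4778 207.0898] side crop [697.7008 136.249 ]
screwL top crop [100.342  155.0957] side crop [584.6529 437.3509]
screwL head top crop [ 99.6048 174.6453] side crop [608.0219 436.5365]
```

View pics/p7.png

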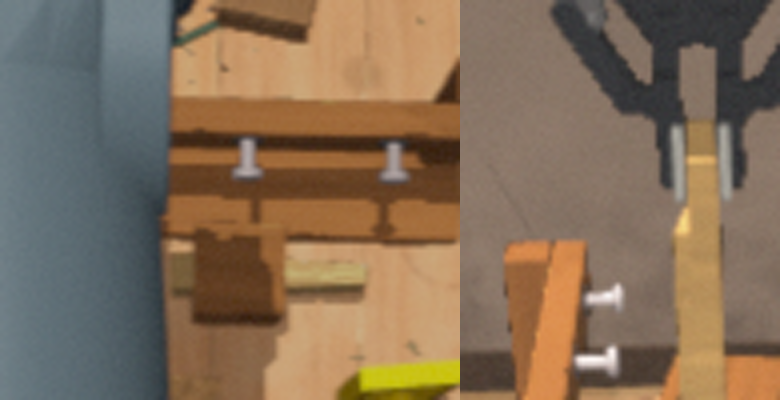

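Emit:
step_arm([
  [12,-3,-20,0,1],
  [0,0,-30,0,1],
  [0,0,-27,0,1],
  [0,0,0,0,1],
  [0,0,0,0,1],
])

```text
clock: 29.15
tcp_pos: [0.5811, 0.0615, 0.2283]
ee_rot: [-3.137, -0.0, 1.579]
wrist_force: [-0.3, -0.1, -0.2]
finger_gap: 0.15
```

```bash
python3 z.py; python3 - <<'E'
from h import *
np.set_printoptions(precision=4,suppress=True)
S=cam("side");T=cam("top")
a=cv2.resize(T["pixels"][105:205,200:290],None,fx=4,fy=4,interpolation=2)
b=cv2.resize(S["pixels"][120:220,170:270],None,fx=4,fy=4,interpolation=2)
cv2.imwrite("pics/p8.png",np.hstack([a,b]))
for q in([.6335-.012,.0645,.175],[.633-.012,-.0235,.175],[.6335-.012,-.112,.175]): print((proj(S,q)-[170,120])*4+[360,0])
E
```

```text
29.15 [0.58112571 0.06150074 0.22833143] [-3.29275546e-03  4.01687498e-01  1.09528260e-01  1.28304841e+00
  3.66630768e-04  1.55940690e+00] [-3.13718579e+00 -4.16844639e-04  1.57889127e+00]
[-4.41008016e-03  3.81154115e-04 -9.99990203e-01] 3.0553789601734023 0.10543789419219639
[508.0219 276.5365]
[516.1709 201.6841]
[521.4532 138.9224]
```

View pics/p8.png

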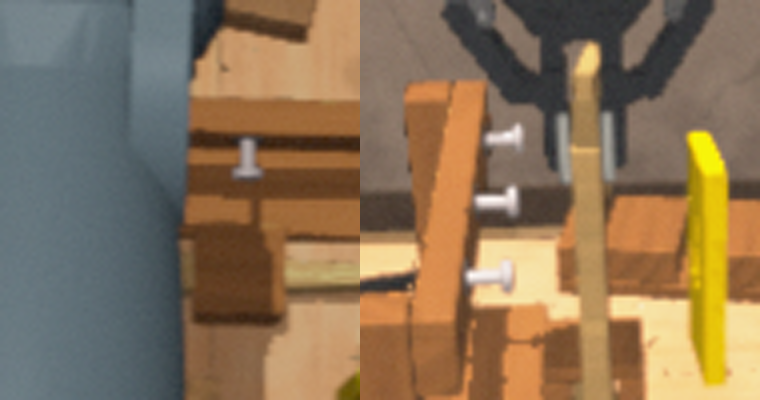

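The screw heads sit where predicted in the side view, to within 1 px. Correcting y and z, then moving the plaque over the head while watching the force.

Emit:
step_arm([
  [10,3,-2,0,1],
  [10,0,0,0,1],
  [5,0,0,0,1],
  [0,0,0,0,1],
])

```text
clock: 29.65
tcp_pos: [0.6082, 0.0655, 0.2265]
ee_rot: [-3.14, -0.001, 1.58]
wrist_force: [0.1, 0.9, -0.7]
finger_gap: 0.154
```

Emit:
step_arm([
  [5,0,0,0,1],
  [3,0,0,0,1],
  [0,0,0,0,1],
])

```text
clock: 29.95
tcp_pos: [0.6152, 0.0655, 0.226]
ee_rot: [-3.139, -0.001, 1.58]
wrist_force: [0.5, 0.9, -0.9]
finger_gap: 0.152
```

Emit:
step_arm([
  [4,0,0,0,1],
  [0,0,0,0,1],
])

```text
clock: 30.15
tcp_pos: [0.6192, 0.0655, 0.2259]
ee_rot: [-3.139, -0.001, 1.58]
wrist_force: [0.0, 0.4, -0.9]
finger_gap: 0.153
```

Emit:
step_arm([
  [5,0,0,0,1],
  [0,0,0,0,1],
])

```text
clock: 30.35
tcp_pos: [0.6244, 0.0654, 0.2259]
ee_rot: [-3.139, -0.001, 1.58]
wrist_force: [-0.3, 0.5, -1.3]
finger_gap: 0.151
```

Emit:
step_arm([
  [5,0,0,0,1],
  [0,0,0,0,1],
])

```text
clock: 30.55
tcp_pos: [0.6294, 0.0655, 0.2259]
ee_rot: [-3.139, -0.001, 1.58]
wrist_force: [0.0, -0.4, -0.6]
finger_gap: 0.152
```

Emit:
step_arm([
  [3.5,0,0,0,1],
  [0,0,0,0,1],
])

```text
clock: 30.75
tcp_pos: [0.6328, 0.0654, 0.2259]
ee_rot: [-3.139, -0.001, 1.58]
wrist_force: [0.2, -0.4, -0.9]
finger_gap: 0.153
```

Emit:
step_arm([
  [0,0,-6,0,1],
  [0,0,-6,0,1],
  [0,0,0,0,1],
])

```text
clock: 31.05
tcp_pos: [0.634, 0.0654, 0.2135]
ee_rot: [3.141, -0.001, 1.58]
wrist_force: [6.5, -0.3, -4.4]
finger_gap: 0.152
```

Emit:
step_arm([
  [0,0,-5,0,1],
  [0,0,-4,0,1],
  [0,0,0,0,1],
])

```text
clock: 31.35
tcp_pos: [0.6342, 0.0655, 0.205]
ee_rot: [3.141, -0.001, 1.58]
wrist_force: [7.3, -0.8, -3.3]
finger_gap: 0.152
```

Emit:
step_arm([
  [0,0,-4,0,1],
  [0,0,-3,0,1],
  [0,0,0,0,1],
])

```text
clock: 31.65
tcp_pos: [0.6343, 0.0655, 0.1983]
ee_rot: [3.14, -0.001, 1.58]
wrist_force: [6.1, 0.7, 0.1]
finger_gap: 0.153
```

Emit:
step_arm([
  [2,0,0,0,1],
  [0,0,-2,0,1],
  [0,0,0,0,1],
])

```text
clock: 31.95
tcp_pos: [0.6345, 0.0655, 0.1965]
ee_rot: [-3.139, -0.001, 1.58]
wrist_force: [1.0, 0.0, 3.5]
finger_gap: 0.154
```

Emit:
step_arm([
  [0,0,-1.5,0,1],
  [0,0,0,0,1],
])

```text
clock: 32.15
tcp_pos: [0.6346, 0.0655, 0.1964]
ee_rot: [-3.141, -0.001, 1.58]
wrist_force: [-0.8, 0.3, 9.6]
finger_gap: 0.151
```

Emit:
step_arm([
  [0,0,1,0,0.6],
  [0,0,0,0,0.4],
  [0,0,0,0,0.4],
  [0,0,0,0,0.4],
  [0,0,10,0,0.4],
])

```text
clock: 32.65
tcp_pos: [0.633, 0.0655, 0.2038]
ee_rot: [-3.134, -0.001, 1.58]
wrist_force: [-1.3, 0.1, 0.1]
finger_gap: 0.6
```

Emit:
step_arm([
  [0,0,30,0,0.35],
  [0,0,40,0,0.35],
  [-25,-30,0,0,0.35],
  [-25,-30,0,0,0.35],
  [-15,-40,0,0,0.35],
])

```text
clock: 33.15
tcp_pos: [0.5685, -0.0344, 0.277]
ee_rot: [-3.14, -0.001, 1.583]
wrist_force: [1.3, -0.8, -0.4]
finger_gap: 0.652
```

Emit:
step_arm([
  [0,-40,0,-0.08,0.35],
  [0,-40,0,-0.083,0.35],
  [0,-30,0,0,0.35],
  [0,0,0,0,0.35],
  [0,0,0,0,0.35],
])

```text
clock: 33.65
tcp_pos: [0.5693, -0.145, 0.2759]
ee_rot: [-3.139, -0.001, 1.416]
wrist_force: [-0.1, 0.1, 0.8]
finger_gap: 0.648
```

```bash
python3 z.py; python3 - <<'E'
from h import *
np.set_printoptions(precision=4,suppress=True)
S=cam("side");T=cam("top")
a=cv2.resize(T["pixels"][110:250,190:300],None,fx=4,fy=4,interpolation=2)
b=cv2.resize(S["pixels"][120:260,170:250],None,fx=4,fy=4,interpolation=2)
cv2.imwrite("pics/p9.png",np.hstack([a,b]))
E
```

```text
33.65 [ 0.56933561 -0.14503854  0.27593127] [-3.57647403e-01  4.02722955e-01  2.33205584e-01  1.40425338e+00
  4.73842677e-04  1.36814754e+00] [-3.13877446e+00 -1.06279071e-03  1.41579551e+00]
[-0.00262033  0.00148512 -0.99999546] 2.625966995265555 -0.2494447094535728
```

View pics/p9.png

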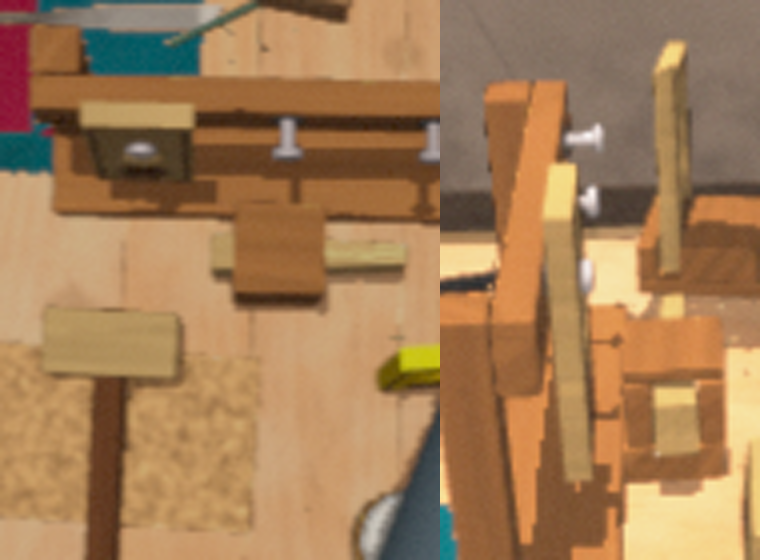

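Left plaque is hung: the head shows in front at top px ≈(225,147) and the plaque stands upright in the side view. The mallet was knocked a little (head now at px ≈(218,196)), but it still lies on the mat. Next the far plaque.

Emit:
step_arm([
  [5,-42,0,-0.008,0.35],
  [5,-42,0,0,0.35],
  [0,-42,0,0,0.35],
  [0,0,-45,0,0.35],
  [0,0,-45,0,0.35],
])

```text
clock: 34.25
tcp_pos: [0.5816, -0.2718, 0.1865]
ee_rot: [3.139, 0.001, 1.409]
wrist_force: [0.4, 0.2, -0.7]
finger_gap: 0.65
```

Emit:
step_arm([
  [0,0,0,0,0.35],
  [0,0,0,0,0.35],
])

```text
clock: 34.45
tcp_pos: [0.5788, -0.2689, 0.1855]
ee_rot: [-3.136, -0.002, 1.411]
wrist_force: [0.9, -0.7, 1.8]
finger_gap: 0.648
```

```bash
python3 z.py; python3 - <<'E'
from h import *
S=cam("side");T=cam("top")
a=cv2.resize(T["pixels"][150:250,290:385],None,fx=4,fy=4,interpolation=2)
b=cv2.resize(S["pixels"][90:190,190:280],None,fx=4,fy=4,interpolation=2)
cv2.imwrite("pics/p10.png",np.hstack([a,b]))
E
```

```text
34.45 [ 0.57883796 -0.26886679  0.18551453] [-5.33964854e-01  5.29129330e-01  1.99883789e-01  1.24752807e+00
 -4.49654536e-04  1.19669477e+00] [-3.13586446e+00 -1.76575783e-03  1.41092932e+00]
[-0.00537404  0.00265506 -0.99998203] 2.68271404871389 -0.4348415962401215
```

View pics/p10.png

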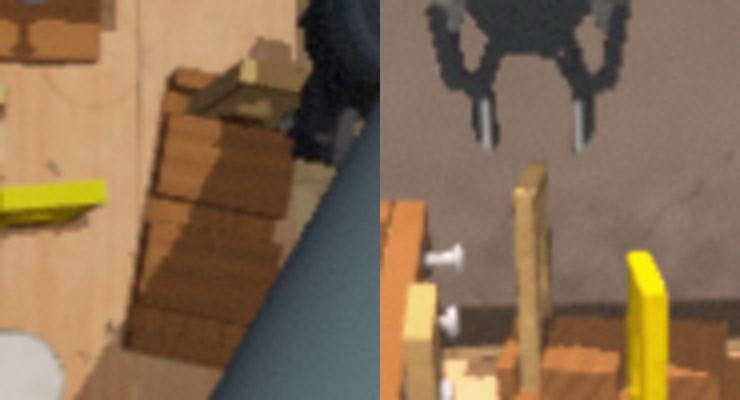

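Emit:
step_arm([
  [0,-1.5,-23,0,0.35],
  [0,0,-23,0,0.35],
  [0,0,0,0,0.35],
  [0,0,0,0,1],
  [0,0,0,0,1],
])

```text
clock: 35.05
tcp_pos: [0.5812, -0.2729, 0.1425]
ee_rot: [3.14, 0.001, 1.41]
wrist_force: [-0.4, -0.1, -0.3]
finger_gap: 0.318
```

Emit:
step_arm([
  [0,0,0,0,1],
  [0,0,0,0,1],
  [0,0,0,0,1],
  [0,0,0,0,1],
  [0,0,0,0,1],
])

```text
clock: 35.55
tcp_pos: [0.5811, -0.273, 0.142]
ee_rot: [3.14, 0.001, 1.409]
wrist_force: [-0.6, 0.5, 6.4]
finger_gap: 0.151
```

```bash
python3 z.py
```

```text
35.55 [ 0.58105191 -0.27296592  0.14197518] [-5.37761978e-01  5.47350837e-01  1.16599665e-01  1.13817441e+00
 -3.70625694e-04  1.19459175e+00] [3.13998890e+00 1.03200519e-03 1.40923775e+00]
[ 0.00141686 -0.00127654 -0.99999818] -0.7333458218749741 -0.4391797587241957
```

Emit:
step_arm([
  [0,0,20,0,1],
  [0,0,40,0,1],
  [0,0,30,0,1],
  [0,40,0,0.085,1],
  [0,40,0,0.085,1],
])

```text
clock: 36.05
tcp_pos: [0.5803, -0.1926, 0.2312]
ee_rot: [3.141, 0.001, 1.58]
wrist_force: [1.0, 0.2, -1.1]
finger_gap: 0.152
```

Emit:
step_arm([
  [0,40,0,0,1],
  [0,39,0,0,1],
  [0,0,0,0,1],
  [0,0,0,0,1],
  [0,0,0,0,1],
])

```text
clock: 36.55
tcp_pos: [0.5794, -0.1138, 0.2296]
ee_rot: [-3.139, -0.0, 1.579]
wrist_force: [-0.7, -0.9, -0.8]
finger_gap: 0.148
```

```bash
python3 z.py; python3 - <<'E'
from h import *
np.set_printoptions(precision=4,suppress=True)
S=cam("side");T=cam("top")
a=cv2.resize(T["pixels"][105:205,250:350],None,fx=4,fy=4,interpolation=2)
b=cv2.resize(S["pixels"][90:190,180:270],None,fx=4,fy=4,interpolation=2)
cv2.imwrite("pics/p11.png",np.hstack([a,b]))
print((proj(S,[.6335-.012,-.112,.175])-[180,90])*4+[400,0])
p=manip.sense()["tcp_pos"]
for dy in(-.032,.032): print((proj(T,[p[0],p[1]+dy,p[2]+.025])-[250,105])*4)
E
```

```text
36.55 [ 0.57943216 -0.11382322  0.22957994] [-3.00930801e-01  4.13031480e-01  1.29851921e-01  1.29051794e+00
 -8.33712063e-04  1.26213402e+00] [-3.13857532e+00 -8.70205251e-05  1.57852891e+00]
[-3.01790798e-03  6.36860306e-05 -9.99995444e-01] 3.1204930773612767 -0.19396943186510096
[521.4532 258.9224]
[272.5835 230.5729]
[157.3442 226.7492]
```

View pics/p11.png

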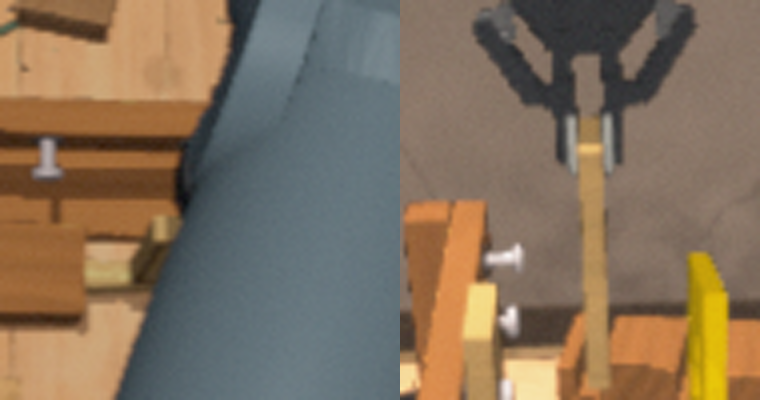

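The plaque is aligned: its left edge at top px ≈(288,160) puts its centre at y ≈ -0.112. Pushing over the head.

Emit:
step_arm([
  [10,0,0,0,1],
  [10,0,0,0,1],
  [8,0,0,0,1],
  [0,0,0,0,1],
])

```text
clock: 37.05
tcp_pos: [0.6081, -0.1139, 0.2291]
ee_rot: [-3.139, -0.001, 1.578]
wrist_force: [-0.1, 0.5, -1.0]
finger_gap: 0.153
```

Emit:
step_arm([
  [5,0,0,0,1],
  [3,0,0,0,1],
  [0,0,0,0,1],
])

```text
clock: 37.35
tcp_pos: [0.6156, -0.1131, 0.2295]
ee_rot: [-3.139, -0.001, 1.579]
wrist_force: [0.3, 0.5, -1.3]
finger_gap: 0.152
```

Emit:
step_arm([
  [4,0,0,0,1],
  [0,0,0,0,1],
])

```text
clock: 37.55
tcp_pos: [0.6197, -0.113, 0.2295]
ee_rot: [-3.139, -0.001, 1.579]
wrist_force: [0.1, -1.3, -0.9]
finger_gap: 0.151
```

Emit:
step_arm([
  [6,0,0,0,1],
  [0,0,0,0,1],
])

```text
clock: 37.75
tcp_pos: [0.626, -0.113, 0.2294]
ee_rot: [-3.139, -0.001, 1.579]
wrist_force: [0.4, -0.7, -1.6]
finger_gap: 0.152
```

Emit:
step_arm([
  [6,0,0,0,1],
  [0,0,0,0,1],
])

```text
clock: 37.95
tcp_pos: [0.6321, -0.113, 0.2293]
ee_rot: [-3.139, -0.001, 1.579]
wrist_force: [0.2, -0.3, -0.8]
finger_gap: 0.154
```

Emit:
step_arm([
  [4,0,0,0,1],
  [0,0,0,0,1],
])

```text
clock: 38.15
tcp_pos: [0.6358, -0.113, 0.2294]
ee_rot: [-3.139, -0.001, 1.579]
wrist_force: [0.0, -0.4, -0.7]
finger_gap: 0.151
```

Emit:
step_arm([
  [0,0,-6,0,1],
  [0,0,-6,0,1],
  [0,0,0,0,1],
])

```text
clock: 38.45
tcp_pos: [0.6361, -0.113, 0.2167]
ee_rot: [-3.14, -0.001, 1.579]
wrist_force: [5.5, -0.2, -3.7]
finger_gap: 0.151
```

Emit:
step_arm([
  [1.5,0,-5,0,1],
  [0,0,-4,0,1],
  [0,0,0,0,1],
])

```text
clock: 38.75
tcp_pos: [0.6365, -0.1129, 0.2075]
ee_rot: [-3.137, -0.001, 1.579]
wrist_force: [0.9, -0.5, -2.3]
finger_gap: 0.15
```

Emit:
step_arm([
  [0,0,-4,0,1],
  [0,0,-3,0,1],
  [0,0,0,0,1],
])

```text
clock: 39.05
tcp_pos: [0.6365, -0.1129, 0.2008]
ee_rot: [-3.137, -0.001, 1.579]
wrist_force: [0.9, 0.2, -1.8]
finger_gap: 0.15
```

Emit:
step_arm([
  [0,0,-2,0,1],
  [0,0,0,0,1],
])

```text
clock: 39.25
tcp_pos: [0.6368, -0.113, 0.1999]
ee_rot: [-3.139, -0.0, 1.579]
wrist_force: [-0.6, 0.4, 0.7]
finger_gap: 0.15
```

Emit:
step_arm([
  [0,0,-1.5,0,1],
  [0,0,0,0,1],
])

```text
clock: 39.45
tcp_pos: [0.6368, -0.1131, 0.1998]
ee_rot: [-3.14, -0.0, 1.579]
wrist_force: [-2.9, 0.3, 7.0]
finger_gap: 0.146
```

It has bottomed on the shank at the expected height, with 7 N upward. Releasing and backing off.

Emit:
step_arm([
  [0,0,1,0,0.6],
  [0,0,0,0,0.4],
  [0,0,0,0,0.4],
  [0,0,0,0,0.4],
  [0,0,10,0,0.4],
])

```text
clock: 39.95
tcp_pos: [0.6358, -0.1127, 0.2075]
ee_rot: [-3.135, -0.002, 1.579]
wrist_force: [0.7, -0.2, -0.1]
finger_gap: 0.603
```

Emit:
step_arm([
  [0,0,30,0,0.35],
  [0,0,40,0,0.35],
  [-30,-30,0,0,0.35],
  [-35,-30,0,0,0.35],
  [-35,-30,0,0,0.35],
])

```text
clock: 40.45
tcp_pos: [0.5365, -0.204, 0.2802]
ee_rot: [-3.14, 0.001, 1.581]
wrist_force: [-0.0, -1.4, 0.1]
finger_gap: 0.652
```

Emit:
step_arm([
  [-35,-30,0,0,0.35],
  [-35,-30,0,0,0.35],
  [-20,-30,0,0,0.35],
  [0,0,0,0,0.35],
  [0,0,0,0,0.35],
])

```text
clock: 40.95
tcp_pos: [0.4467, -0.2936, 0.2797]
ee_rot: [-3.14, -0.0, 1.577]
wrist_force: [0.9, 0.5, 0.9]
finger_gap: 0.65
```

```bash
python3 z.py; python3 - <<'E'
from h import *
np.set_printoptions(precision=4,suppress=True)
S=cam("side");T=cam("top")
a=cv2.resize(T["pixels"][105:265,120:320],None,fx=2.6,fy=2.6,interpolation=2)
b=cv2.resize(S["pixels"][120:280,170:270],None,fx=2.6,fy=2.6,interpolation=2)
cv2.imwrite("pics/p12.png",np.hstack([a,b]))
for n,im in(("side",S),("top",T)):
  for t,z in(("mallet",.003),("wedge_butt",.048),("cork_mat",.0),("oil_bottle",0),("wax_jar",0)): print(n,t,[(np.round(r["uv"],1),r["confidence"],atz(im,r["uv"],z)[:2]) for r in manip.pinpoint(t,n)[:1]])
E
```

```text
40.95 [ 0.44674772 -0.29359564  0.27969535] [-6.99540323e-01  2.87988641e-01  7.86123164e-02  1.36325771e+00
 -9.51282966e-04  8.64659858e-01] [-3.13957711e+00 -4.68677743e-04  1.57739287e+00]
[-2.01859475e-03  4.55371021e-04 -9.99997859e-01] 2.919718487803662 -0.5814092042352388
side mallet [(array([284.9, 261. ]), 0.77, array([0.4587, 0.0956]))]
side wedge_butt [(array([229.9, 225.4]), 0.52, array([0.5788, 0.0123]))]
side cork_mat [(array([289.7, 265.4]), 0.77, array([0.4495, 0.1078]))]
side oil_bottle [(array([263.8, 343.7]), 0.83, array([0.5238, 0.3146]))]
side wax_jar [(array([298.3, 205.6]), 0.93, array([ 0.3897, -0.1434]))]
top mallet [(array([219.5, 219.9]), 0.77, array([0.4596, 0.0796]))]
top wedge_butt [(array([241.8, 172.5]), 0.73, array([0.5858, 0.0225]))]
top cork_mat [(array([210.6, 219.8]), 0.7, array([0.4592, 0.1042]))]
top oil_bottle [(array([137.7, 191.2]), 0.58, array([0.532 , 0.3096]))]
top wax_jar [(array([290. , 246.9]), 0.61, array([ 0.3917, -0.1158]))]
```

View pics/p12.png

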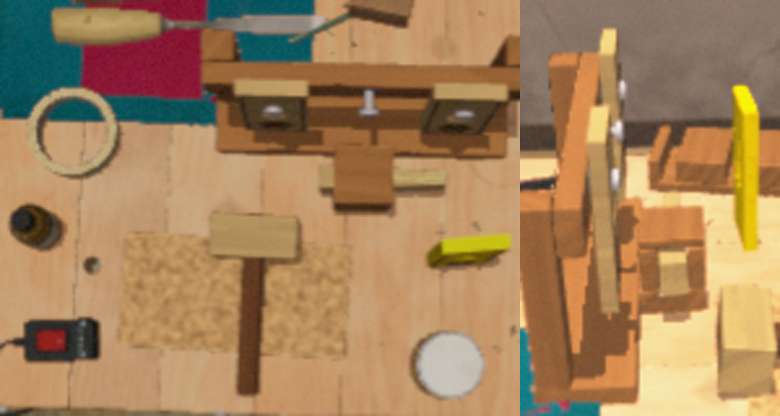

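Both plaques hang on the left and right screws, with the heads showing at top px ≈(225,147) and (299,149) and both upright in the side view. The mallet's origin is about 60 mm inside the mat's edges. The bottle, jar and yellow plaque have not moved. Handing in.

```bash
python3 -c "
from plant import manip
print(manip.job_done())"
```

```text
the job is handed in; nothing more can be done
None
```

The job is handed in, at about 41 s of the 208 s allowed: the wedge is home and both plaques are hung.

- **Wedge:** I drove it with the mallet head only. It slid at about 5 N, then stopped dead while the push rose to about 25 N. In the pictures its butt stands about 15 mm proud of the housing, as it should when home. The plaques were hung only after that.
- **Plaques:** only two were there; the middle slot was empty. One hangs on the left screw and one on the right. Each passed over its screw head without contact and bottomed on the shank at the expected height. The last pictures show both upright with the screw heads in front.
- **Mallet:** it lies on the cork mat with its origin at about (0.46, 0.085), well inside the outline. It moved about 3 cm after I put it down, with the arm clear of it, so its head now partly overhangs the front edge of the mat.
- **Oil bottle, wax jar and yellow look-alike:** I did not touch them, and the last pictures show them where they were.

**What went wrong:** after I put the mallet down, I turned the wrist the wrong way and joint 6 ran to the end of its range. It read -3.1407 rad, against a listed limit of -3.14, and the tool was left tilted about 22°. I got it vertical again at the reach limits in free space before touching the plaques. I can't tell whether that reading counts as passing the range.

The detectors differed by 1 to 3 cm between cameras on some points, so I relied on my own pixel measurements and on contact forces.

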